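# Index the brake disc to the next hole

## Task

The brake disc on the indexing table is due for its next hole: press the table's plunger in with a fingertip and push the table round clockwise, seen from above, by its lug to the very next index hole, letting the plunger spring fully up again so that the table is locked there. Only press and push: grip and lift nothing, leave the tools standing around where they are, and take the hand away at the end.

Things in the scene. Friction and masses are not known exactly. Their poses are not given: they have to be found in the camera images.
- fixture: Fixed base of the bench drilling fixture: steel sub-plate 380 x 270 x 6 mm, grey base, round index ring (300 mm across, top 44 mm above the bench) with 12 holes, one every 30 degrees. Behind it, away from the index arm, a 156 mm post holds a drill bush over the disc. Origin: on the bench, on the vertical axis about which the table turns.
- table_axis (a point): Point on the turning axis, 118 mm above the bench. Round it turns a steel table with a brake disc 230 mm across clamped on top (hat and nut up to 122 mm above the bench) and one index arm, 44 mm wide, that sticks out to 188 mm from the axis and starts on the robot's side. At the arm's end a grey housing (top 70 mm above the bench) carries the press head and the push lug.
- press_head (a point): Centre of the top face of the plunger's press head, a black round head 34 mm across and 8 mm thick at the arm's end, 168 mm from the table axis, its top 90 mm above the bench when up. It turns with the table and is pressed straight down, 12 mm in all, against a spring (4 N at first, 7 N fully in). Axes as push_lug.
- push_lug (a point): Top middle of the inner face of the push lug, 118 mm above the bench: an upright grey plate beside the press head, on its clockwise side; 10 mm thick, 36 mm wide (along the arm), 48 mm tall above the housing. The flat face is 24 mm from the head's centre; a finger by the head pushes on it. Axes: x along the arm towards the table axis, y clockwise through the plate, z up.
- turntable (a joint): Turn of the table in rad, 0 at the starting hole, growing clockwise seen from above; next hole at 0.5236 (30 degrees). It turns only while the plunger's pin is out of the holes, with about 3 N at the lug, and stays where it is left. Latched, it has 0.005 rad of play and stops firmly.
- plunger (a joint): Press of the plunger in m: 0 up, its pin latched in a hole of the ring from below; the pin is clear of the hole from 0.009; 0.012 fully in. Once the table is 3 degrees or more past a hole, the pin rides under the ring and the head stays 9 mm down by itself; at the next hole it springs up by itself if nothing holds the head down.
- socket: Black deep socket standing on the bench, 32 mm diameter, 78 mm tall; origin at the centre of its underside. Leave alone.
- spanner: Steel spanner 200 mm long lying flat on the bench beside the fixture; origin under it. Leave alone.
- spray_can: White spray can standing on the bench, 65 mm diameter, 183 mm tall with its black nozzle; origin at the centre of its underside. Leave alone.

How it is judged:
By the outcome, as a careful person would: the job done as asked, in the order asked, and still so for the second after the job is handed in, with the robot touching nothing.
It also fails if it takes over 40 s, if anything falls off the work surface, if the arm or the gripper's body presses on something with over 40 N, if the wrist force passes 120 N, or if a joint passes its speed limit or range.

## Robot

A 7-joint arm with a two-finger parallel gripper is mounted at the origin on the work surface. World frame = base frame: x ahead of the robot, y to its left, z up, the work surface at z = 0. Lengths are in m, angles in rad, forces in N, time in s.
With the tool pointing down it reaches from about 0.4 to 0.85 m from the base axis. Payload 4.5 kg.
Tool frame: the origin (TCP) lies at the very end of the fingers, on their centre line; the grasp point (between the pads) lies 19 mm behind it (bot.grasp_offset is the distance from the TCP to the grasp point, in m); y points along the fingers, x is the direction in which the jaws open and shut, and the axes are right-handed (so a half turn about y gives the same grasp; the last joint's range is limited). The gripper opens to 85 mm and grips with 20 to 120 N. Pads are 22 mm wide; open, the fingers measure 114 mm over their backs; the gripper's body (76 mm by 85 mm) begins 54 mm behind the grasp point. The pads swing forward as they close: fully open they stand 13 mm farther back than shut.
Start: joints at [1.334, 0.689, -0.195, 1.565, 0.157, 0.902, -0.215], TCP at [0.167, -0.602, 0.231] pointing down, gripper open.
Joint ranges: [-3.01, 3.01], [-0.46, 2.08], [-1.47, 1.51], [0.13, 2.56], [-1, 4.14], [0.04, 2.09], [-2.66, 2.66]. Speed limits (rad/s): [2.57, 2.57, 3.14, 3.14, 3.14, 3.14, 3.14].

## Interface

Orientations are given as [roll, pitch, yaw] about the fixed x, y, z axes, in that order (R = Rz(yaw) Ry(pitch) Rx(roll)).
In Python, from rig import bot, get_image, close_job gives the robot as it stands. The module is installed in compiled form; this text tells all that it offers.
- The arm moves only by the tool carry_out, never from a script. Its argument "plan" is a list of rows, each a list of 5 numbers: the closure, from 0 (fully open) to 1 (shut), then the shift along the tool's x, y, z in m, then the turn about the tool's y in degrees. In form: [[jaw, dx, dy, dz, roll], ...]. A call has exactly 8 rows; each row is the pose to reach, as a shift and turn from the pose measured when the call began, along the tool's axes at that moment; what a row does not reach only later rows make up. A row lasts 1/12 s, in which the tool goes at most 41.7 mm and 7.16 degrees, less where a joint would pass 70% of its speed; a pose out of reach is approached as far as the arm can. A call with a gripper value outside its range is refused whole. The fingers move at their own pace and stop on an object; "force" is the grip in N (left out, the last holds). Time passes only in rows, so rows that repeat a pose let the fingers close, or fill a call up. It gives the time, the measured TCP pose, the force and the opening at its end, in the units of the state.
- bot.get_state(): the state, without advancing time (a new reading comes with each control period).
- get_image(name): name is "scene" or "top" or "wrist"; returns a dict with "image" (420x560x3 uint8, red, green, blue), "vertical_fov" (degrees; the focal length in pixels is half the picture's height over the tangent of half this angle, whatever the lens; pixels are square), "cx", "cy" (the principal point, pixels), "position" and "orientation" of the camera in the world. Camera axes: x right, y up, looking along -z (the intrinsics and any distortion apply to the point x, -y, -z); pixel columns grow to the right and rows downward; lengths in m; the calibration is good to about 2 mm. The wrist camera is an equidistant fisheye: a pixel r from the principal point sees the ray r / f radians off the axis. A picture is of the moment at which its call begins. There is no depth.
- close_job(): hands the job in, once; it reports no verdict.
The state is a dict: "t": time; "qpos": joint angles; "qd": joint speeds; "joint_efforts": joint torques, N m; "position": TCP position; "tool_rot": TCP orientation; "contact_force": force on the tool from outside, world axes, zero at the start; "ft_torque": the same for the moment, N m; "finger_gap": opening from 0.0 (shut) to 1.0 (fully open).
Only numpy, scipy, OpenCV 4.12 (cv2) and the standard library are available. Lean on these libraries where they do the work, as an engineer would, in place of code of your own. Each camera call takes 0.05 s, during which the arm holds its last target.

## Working session

There is one attempt and no reset: what is moved stays moved. The work goes in short steps, Python scripts to look and compute and a tool call to move; the robot and the scene stay as the last step left them, time stands still between calls to the robot, and variables do not carry over. Pictures are saved under pics/ and viewed, and the job is handed in when it is done.

Besides the shell and the picture viewer there is one more tool, called after "Call:" as a command line: name --pt "numbers of a row" for each row, then --argument value for the rest. carry_out: Moves the arm, as the interface text tells. Its arguments: {"type":"object","properties":{"plan":{"type":"array","items":{"type":"array","items":{"type":"number"}}},"force":{"type":"number"}},"required":["plan"]}

```bash
mkdir -p pics
cat > h.py <<'E'
import numpy as np, cv2
from rig import bot,get_image
def snap(n,f):
    d=get_image(n); cv2.imwrite('pics/'+f,cv2.cvtColor(np.asarray(d['image']),cv2.COLOR_RGB2BGR)); return d
E
python3 - <<'E'
from h import *
for n in ['scene','top','wrist']:
    d=snap(n,n+'0.png'); print(n,{k:v for k,v in d.items() if k!='image'})
print(bot.get_state())
E
```

```text
scene {'vertical_fov': 48.97545923500213, 'cx': 277.960594436248, 'cy': 207.86145616145262, 'position': array([1.10793308, 0.53894128, 0.8804949 ]), 'orientation': array([7.58625780e-01, 1.37534534e-03, 2.26802803e+00])}
top {'vertical_fov': 55.91161215074338, 'cx': 282.02037727734756, 'cy': 214.7808187294673, 'position': array([0.4065032 , 0.03009725, 1.155001  ]), 'orientation': array([ 0.09135438,  0.01913893, -1.56268392])}
wrist {'vertical_fov': 65.70646984690485, 'cx': 278.4559644164514, 'cy': 212.36138589226292, 'position': array([ 0.23665626, -0.58199961,  0.37349207]), 'orientation': array([-0.2902069 ,  0.00144766, -1.29945416])}
{'t': 0.15, 'qpos': array([ 1.33379894,  0.68975641, -0.19455261,  1.56610278,  0.15728815,
        0.90252454, -0.21511096]), 'qd': array([-0.0003149 , -0.00242398, -0.00137726, -0.00040987,  0.00020572,
       -0.00182816,  0.00050701]), 'joint_efforts': array([-1.49106101e-03, -5.39931071e+01, -1.26841877e+00, -1.58716822e+01,
        9.22917301e-03,  6.52914328e-03, -1.98015709e-05]), 'position': array([ 0.16703283, -0.60174822,  0.23069134]), 'tool_rot': array([-1.57088186e+00,  1.39860771e-03, -1.29993279e+00]), 'contact_force': array([ 0.04871751, -0.30045425, -0.51301257]), 'ft_torque': array([0.00516372, 0.08012884, 0.0139648 ]), 'finger_gap': 0.9974820571227124}
```

View pics/scene0.png

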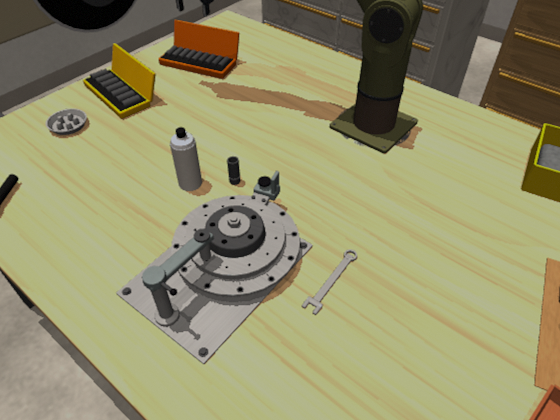

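View pics/top0.png

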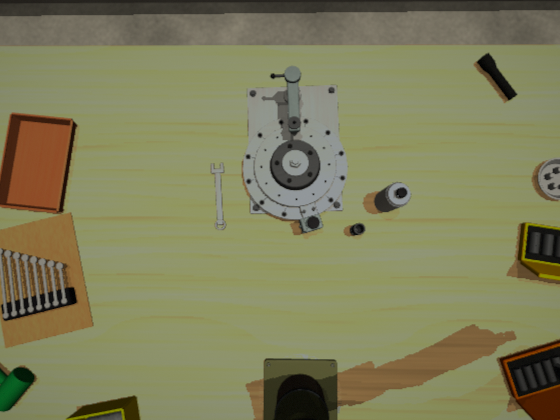

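View pics/wrist0.png

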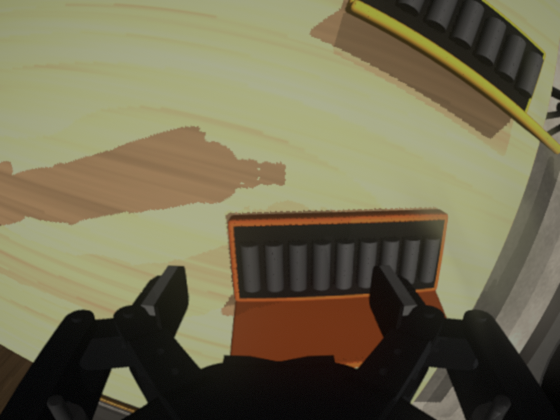

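Run:
```python
import cv2,numpy as np
a=cv2.imread('pics/top0.png')[140:250,230:380]; b=cv2.imread('pics/scene0.png')[140:260,160:320]
cv2.imwrite('pics/z.png',cv2.resize(a,None,fx=5,fy=5,interpolation=2)); cv2.imwrite('pics/z2.png',cv2.resize(b,None,fx=5,fy=5,interpolation=2))
```

```text
(no output)
```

View pics/z.png

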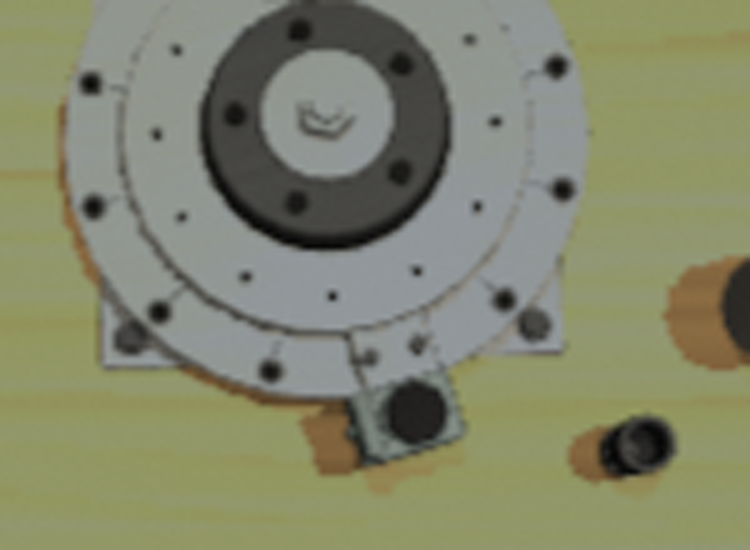

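View pics/z2.png

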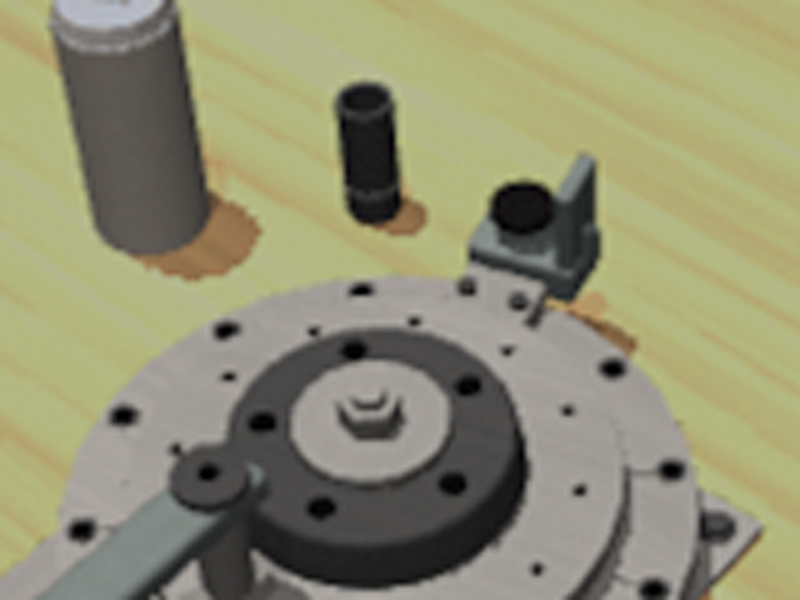

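```bash
cat >> h.py <<'E'
from scipy.spatial.transform import Rotation as Rn
C={'scene':dict(fov=48.97545923500213,c=(277.960594436248,207.86145616145262),p=[1.10793308,0.53894128,0.8804949],o=[7.58625780e-01,1.37534534e-03,2.26802803]),
'top':dict(fov=55.91161215074338,c=(282.02037727734756,214.7808187294673),p=[0.4065032,0.03009725,1.155001],o=[0.09135438,0.01913893,-1.56268392])}
def ray(n,u,v):
    c=C[n]; f=210/np.tan(np.radians(c['fov']/2))
    d=np.array([(u-c['c'][0])/f,-(v-c['c'][1])/f,-1]); d=Rn.from_euler('xyz',c['o']).as_matrix()@d
    return np.array(c['p']),d/np.linalg.norm(d)
def plane(n,u,v,z):
    p,d=ray(n,u,v); return p+d*(z-p[2])/d[2]
def tri(a,b):
    p,d=ray('top',*a); q,e=ray('scene',*b)
    s=np.linalg.lstsq(np.c_[d,-e],q-p,rcond=None)[0]
    x,y=p+d*s[0],q+e*s[1]; return (x+y)/2,np.linalg.norm(x-y)
def proj(n,X):
    c=C[n]; f=210/np.tan(np.radians(c['fov']/2))
    d=Rn.from_euler('xyz',c['o']).as_matrix().T@(np.array(X)-c['p'])
    return c['c'][0]-f*d[0]/d[2], c['c'][1]+f*d[1]/d[2]
E
python3 - <<'E'
from h import *
for n,a,b,z in [('head',(313.3,222.1),(264.6,181.2),.09),('nut',(295.1,163.7),(234.2,219.5),.122),('socket',(358.3,228.8),(232.8,159.5),.078)]:
    print(n,tri(a,b),plane('top',*a,z),plane('scene',*b,z))
im=cv2.imread('pics/top0.png'); 
# ring: dark holes on ring; fit circle radially
holes=[(90,83),(94,207),(159,312),(270,371),(504,300),(562,189),(557,66)]
P=np.array([plane('top',230+(u-2)/5,140+(v-2)/5,.044)[:2] for u,v in holes])
A=np.c_[2*P,np.ones(len(P))]; s=np.linalg.lstsq(A,(P**2).sum(1),rcond=None)[0]; r=np.sqrt(s[2]+s[0]**2+s[1]**2)
print('ring c',s[:2],'r',r); ang=np.degrees(np.arctan2(P[:,1]-s[1],P[:,0]-s[0]));print(ang, (ang%30))
E
```

```text
head (array([ 0.48365232, -0.03176438,  0.08659339]), np.float64(0.004079126286250057)) [ 0.48464831 -0.03318751  0.09      ] [ 0.48525027 -0.02757495  0.09      ]
nut (array([0.63976162, 0.01698063, 0.1103579 ]), np.float64(0.00019675122752189718)) [0.63722536 0.0170515  0.122     ] [0.64678777 0.0249556  0.122     ]
socket (array([ 0.46788502, -0.15548261,  0.07949862]), np.float64(0.0004514043668542656)) [ 0.468113   -0.15592086  0.078     ] [ 0.46657751 -0.15657576  0.078     ]
ring c [0.6457252  0.01734956] r 0.13804442569554012
[  77.36127795  107.58813084  137.38008271  167.28869315 -132.73067174
 -102.60084949  -72.73660731] [17.36127795 17.58813084 17.38008271 17.28869315 17.26932826 17.39915051
 17.26339269]
```

Run:
```python
from h import *
ax=np.array([.6457,.0173]);th=np.radians(-162.65);u=np.array([np.cos(th),np.sin(th)]);hd=ax+.168*u
cw=np.array([u[1],-u[0]])  # clockwise tangent
print('head',hd,'u',u,'cw',cw)
for n,o,k in [('top',(230,140),'z3'),('scene',(160,140),'z4')]:
    im=cv2.imread(f'pics/{n}0.png'); im=cv2.resize(im[o[1]:o[1]+120,o[0]:o[0]+160],None,fx=5,fy=5,interpolation=2)
    def pt(X,c):
        p=proj(n,X); cv2.circle(im,(int((p[0]-o[0]+.5)*5),int((p[1]-o[1]+.5)*5)),3,c,-1)
    pt([*ax,.122],(0,0,255)); pt([*ax,.118],(0,255,0)); pt([*hd,.09],(0,0,255))
    for a in np.arange(0,6.28,.5): pt([*(hd+.017*np.array([np.cos(a),np.sin(a)])),.09],(0,255,255))
    for t in (.024,.034):
      for s in (-.018,.018): pt([*(hd+cw*t+u*s),.118],(255,0,255))
    cv2.imwrite(f'pics/{k}.png',im)
```

```text
head [ 0.48534384 -0.03279894] u [-0.95450093 -0.29820795] cw [-0.29820795  0.95450093]
```

View pics/z3.png

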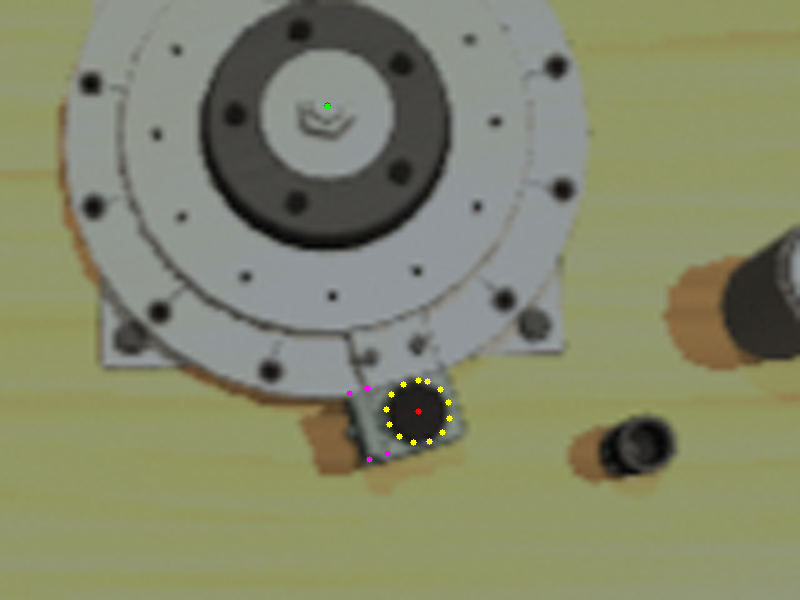

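View pics/z4.png

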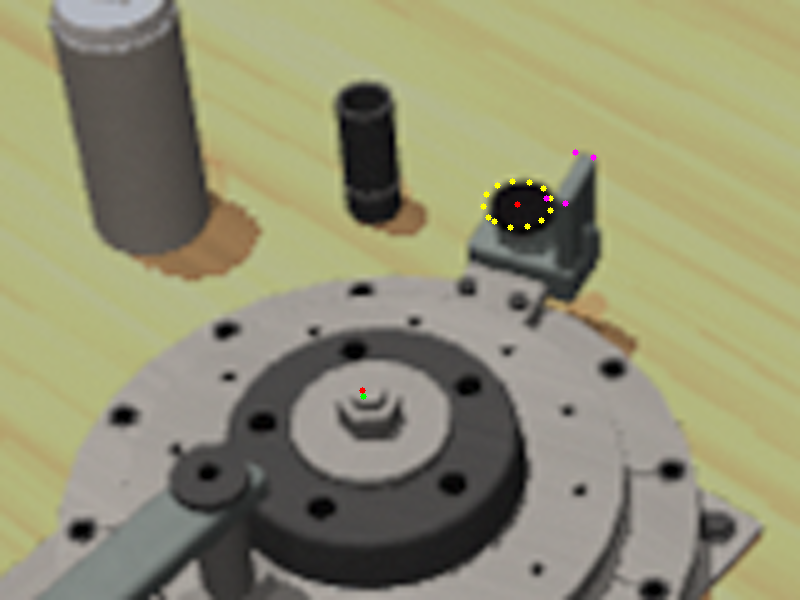

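```bash
cat >> h.py <<'E'
AX=np.array([.6457,.0173])
def pose(deg,off,z,r=.168):
    th=np.radians(-162.65-deg);u=np.array([np.cos(th),np.sin(th)]);cw=np.array([u[1],-u[0]])
    return np.array([*(AX+r*u+off*cw),z]),17.35-deg
def rel(tgt,yaw,st=None):
    s=st or bot.get_state(); R=Rn.from_euler('xyz',s['tool_rot']).as_matrix()
    d=R.T@(np.array(tgt)-s['position']); R2=Rn.from_euler('xyz',[-np.pi/2,0,np.radians(yaw)]).as_matrix()
    rv=(Rn.from_matrix(R.T@R2)).as_rotvec(degrees=True)
    return np.round(d*1000,1),np.round(rv,2)
def st():
    s=bot.get_state(); print(round(s['t'],2),np.round(s['position'],4),np.round(np.degrees(s['tool_rot']),2),'F',np.round(s['contact_force'],2),'gap',round(s['finger_gap'],3)); return s
E
python3 - <<'E'
from h import *
st(); print(rel(*pose(0,0.004,.17)))
E
```

```text
0.15 [ 0.167  -0.6017  0.2307] [-9.000e+01  8.000e-02 -7.448e+01] F [ 0.05 -0.3  -0.51] gap 0.997
(array([-466.9,   61.3,  458.8]), array([-6.000e-02, -9.183e+01, -7.000e-02]))
```

Call:
carry_out --pt "1 -0.029 0 0.029 -5.7" --pt "1 -0.058 0 0.058 -11.4" --pt "1 -0.087 0 0.086 -17.1" --pt "1 -0.116 0 0.115 -22.8" --pt "1 -0.146 0 0.143 -28.5" --pt "1 -0.175 0 0.172 -34.2" --pt "1 -0.204 0 0.2 -40" --pt "1 -0.233 0 0.229 -45.8" --force 40

```text
t: 0.82
position: [0.3256, -0.3143, 0.231]
tool_rot: [-1.57, 0.001, -0.496]
contact_force: [0.5, -0.9, 0.7]
finger_gap: -0.0
```

Run:
```python
from h import *
st(); print(rel(*pose(0,0.004,.17)))
```

```text
0.82 [ 0.3256 -0.3143  0.231 ] [-8.996e+01  7.000e-02 -2.843e+01] F [ 0.45 -0.88  0.74] gap -0.0
(array([  3.7,  61.2, 326.4]), array([ -0.07, -45.78,  -0.05]))
```

Call:
carry_out --pt "1 0 0 0.037 -6" --pt "1 0 0 0.074 -12" --pt "1 0.001 0 0.111 -18" --pt "1 0.001 0 0.148 -24" --pt "1 0.002 0 0.185 -30" --pt "1 0.002 0.01 0.222 -36" --pt "1 0.003 0.02 0.259 -42" --pt "1 0.004 0.03 0.292 -45.8"

```text
t: 1.48
position: [0.4691, -0.0571, 0.201]
tool_rot: [-1.569, -0.001, 0.309]
contact_force: [0.2, -1.3, 0.4]
finger_gap: 0.001
```

Run:
```python
from h import *
st(); print(rel(*pose(0,0.004,.12)))
```

```text
1.48 [ 0.4691 -0.0571  0.201 ] [-8.991e+01 -5.000e-02  1.770e+01] F [ 0.22 -1.31  0.35] gap 0.001
(array([22.8, 81. , 22.1]), array([-0.09,  0.35,  0.05]))
```

Call:
carry_out --pt "1 0.008 0.01 0.008 0" --pt "1 0.016 0.02 0.016 0.3" --pt "1 0.0225 0.035 0.0215 0.3" --pt "1 0.0225 0.05 0.0215 0.3" --pt "1 0.0225 0.065 0.0215 0.3" --pt "1 0.0225 0.076 0.0215 0.3" --pt "1 0.0225 0.076 0.0215 0.3" --pt "1 0.0225 0.076 0.0215 0.3"

```text
t: 2.15
position: [0.4837, -0.0296, 0.1247]
tool_rot: [-1.569, 0.001, 0.304]
contact_force: [0.8, -0.9, 0.8]
finger_gap: 0.004
```

Run:
```python
from h import *
st(); print(rel(*pose(0,0.004,.09)))
snap('wrist','w1.png')
im=[]
for n,o in [('top',(270,180)),('scene',(220,130))]:
    d=snap(n,n+'1.png'); im.append(cv2.resize(cv2.imread(f'pics/{n}1.png')[o[1]:o[1]+80,o[0]:o[0]+80],None,fx=5,fy=5,interpolation=2))
cv2.imwrite('pics/c1.png',np.hstack(im))
```

```text
2.15 [ 0.4837 -0.0296  0.1247] [-8.989e+01  3.000e-02  1.741e+01] F [ 0.82 -0.9   0.82] gap 0.004
(array([ 0.7, 34.7,  0.4]), array([-0.11,  0.06, -0.03]))
```

View pics/w1.png

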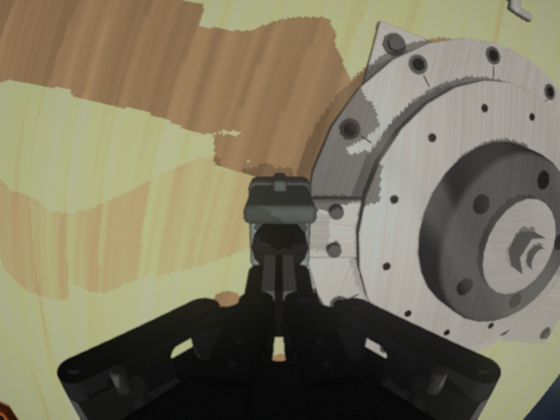

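View pics/c1.png

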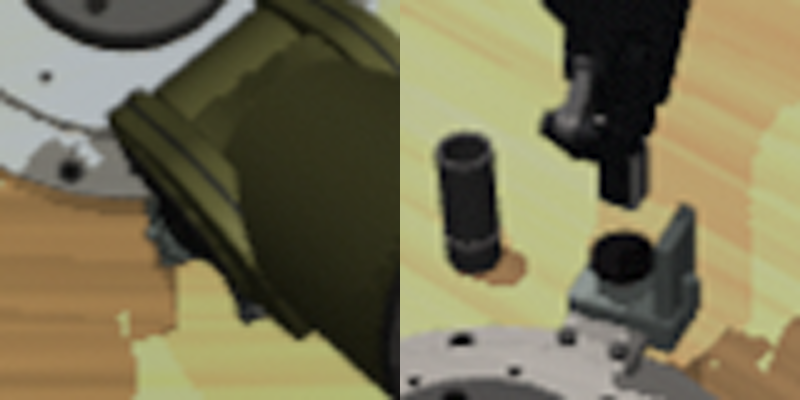

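Call:
carry_out --pt "1 0 0.01 0 0" --pt "1 0 0.02 0 0" --pt "1 0 0.028 0 0" --pt "1 0 0.033 0 0" --pt "1 0 0.036 0 0" --pt "1 0 0.039 0 0" --pt "1 0 0.039 0 0" --pt "1 0 0.039 0 0"

```text
t: 2.97
position: [0.4846, -0.0296, 0.087]
tool_rot: [-1.57, -0.002, 0.303]
contact_force: [-1.2, -0.0, 3.5]
finger_gap: -0.001
```

Run:
```python
from h import *
st(); print(rel(*pose(0,0.004,.079)))
```

```text
2.97 [ 0.4846 -0.0296  0.087 ] [-89.94  -0.13  17.39] F [-1.19 -0.01  3.49] gap -0.001
(array([-0.3,  8. ,  0.7]), array([-0.06,  0.04,  0.12]))
```

Call:
carry_out --pt "1 0 0.002 0 0" --pt "1 0 0.004 0 0" --pt "1 0 0.006 0 0" --pt "1 0 0.008 0 0" --pt "1 0 0.009 0 0" --pt "1 0 0.009 0 0" --pt "1 0 0.009 0 0" --pt "1 0 0.009 0 0"

```text
t: 3.63
position: [0.4846, -0.0296, 0.0782]
tool_rot: [-1.57, -0.002, 0.303]
contact_force: [-1.2, -0.4, 6.2]
finger_gap: -0.001
```

Run:
```python
from h import *
st(); print(rel(*pose(0,0.013,.0785)),rel(*pose(4,0.014,.0785)))
im=[]
for n,o in [('scene',(220,130))]:
    d=snap(n,n+'2.png'); im.append(cv2.resize(cv2.imread(f'pics/{n}2.png')[o[1]:o[1]+80,o[0]:o[0]+80],None,fx=6,fy=6,interpolation=2))
cv2.imwrite('pics/c2.png',np.hstack(im))
```

```text
3.63 [ 0.4846 -0.0296  0.0782] [-89.96  -0.14  17.39] F [-1.18 -0.36  6.21] gap -0.001
(array([-0.2, -0.3,  9.8]), array([-0.04,  0.04,  0.14])) (array([ 1.1, -0.3, 22.5]), array([-0.05,  4.04,  0.14]))
```

View pics/c2.png

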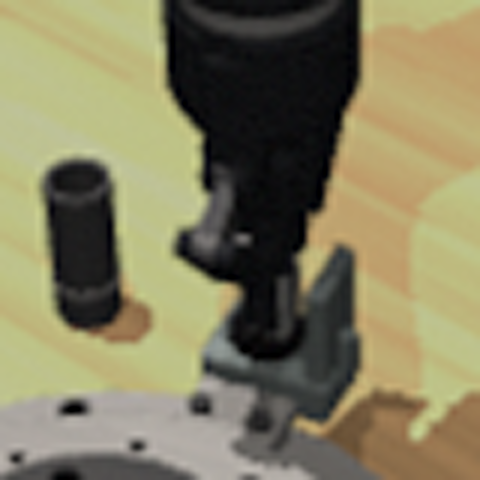

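Call:
carry_out --pt "1 0 0 0.004 0" --pt "1 0 0 0.008 0" --pt "1 0 0 0.011 0.5" --pt "1 0.0005 0 0.014 1.3" --pt "1 0.0005 0 0.017 2.3" --pt "1 0.001 0 0.02 3.2" --pt "1 0.001 0 0.023 4.2" --pt "1 0.0015 0 0.026 5.1"

```text
t: 4.35
position: [0.4793, -0.0053, 0.0786]
tool_rot: [-1.572, -0.004, 0.212]
contact_force: [0.4, -2.5, 5.6]
finger_gap: -0.004
```

Run:
```python
from h import *
st(); print(rel(*pose(5,0.014,.0785)))
im=[]
for n,o in [('top',(260,170)),('scene',(220,130))]:
    d=snap(n,n+'3.png'); im.append(cv2.resize(cv2.imread(f'pics/{n}3.png')[o[1]:o[1]+80,o[0]:o[0]+80],None,fx=5,fy=5,interpolation=2))
cv2.imwrite('pics/c3.png',np.hstack(im))
```

```text
4.35 [ 0.4793 -0.0053  0.0786] [-90.04  -0.22  12.17] F [ 0.44 -2.46  5.59] gap -0.004
(array([-0.6,  0.1,  0.5]), array([ 0.04, -0.18,  0.22]))
```

View pics/c3.png

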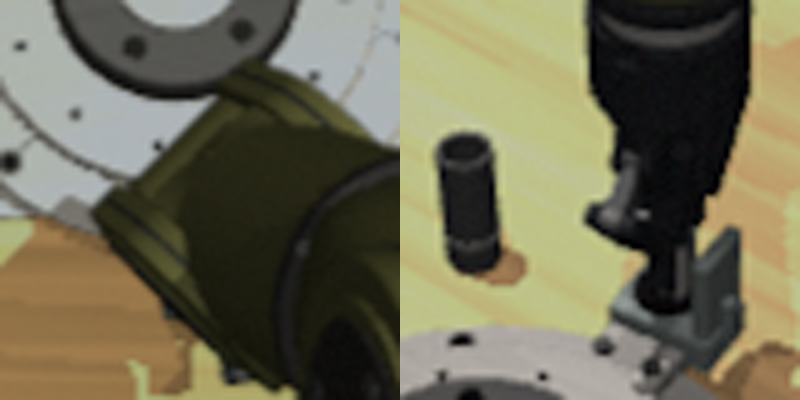

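Run:
```python
from h import *
s=bot.get_state(); print(rel(*pose(9,0.014,.0785)),rel(*pose(9,0.014,.101)))
```

```text
(array([ 0.6,  0.1, 11. ]), array([-0.04,  3.93,  0.23])) (array([  0.7, -22.4,  11. ]), array([-0.04,  3.93,  0.23]))
```

Call:
carry_out --pt "1 0 0 0.003 1" --pt "1 0 0 0.006 2" --pt "1 0 0 0.009 3" --pt "1 0.0005 0 0.012 4" --pt "1 0.0005 0 0.012 4" --pt "1 0.0005 0 0.012 4" --pt "1 0.0005 0 0.012 4" --pt "1 0.0005 0 0.012 4"

```text
t: 5.12
position: [0.478, 0.008, 0.079]
tool_rot: [-1.57, -0.006, 0.144]
contact_force: [-0.7, 0.6, 6.8]
finger_gap: -0.004
```

Run:
```python
from h import *
st(); 
d=snap('wrist','w4.png')
im=[]
for n,o in [('scene',(220,130))]:
    d=snap(n,n+'4.png'); im.append(cv2.resize(cv2.imread(f'pics/{n}4.png')[o[1]:o[1]+80,o[0]:o[0]+80],None,fx=6,fy=6,interpolation=2))
cv2.imwrite('pics/c4.png',np.hstack(im))
# predicted lug inner top corners in zoom by angle
for dg in (5,7,9,11):
    th=np.radians(-162.65-dg);u=np.array([np.cos(th),np.sin(th)]);cw=np.array([u[1],-u[0]]);h=AX+.168*u
    print(dg,[np.round((np.array(proj('scene',[*(h+cw*.034+u*s),.118]))-(220,130)+.5)*6) for s in (-.018,.018)])
```

```text
5.12 [0.478 0.008 0.079] [-89.94  -0.35   8.28] F [-0.69  0.58  6.83] gap -0.004
5 [array([345., 318.]), array([386., 265.])]
7 [array([355., 325.]), array([398., 272.])]
9 [array([365., 331.]), array([411., 279.])]
11 [array([374., 338.]), array([423., 286.])]
```

View pics/c4.png

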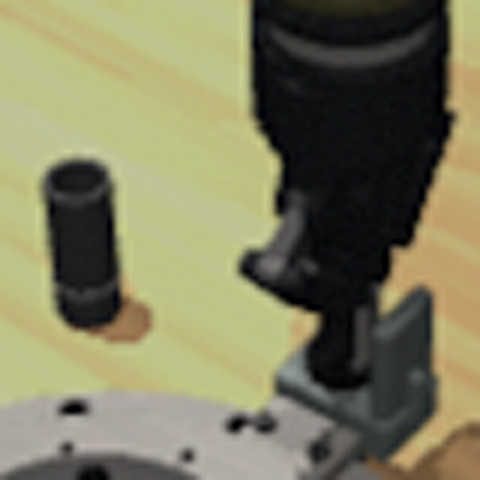

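View pics/w4.png

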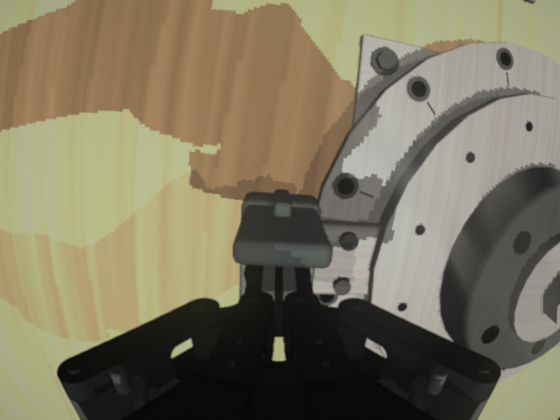

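Call:
carry_out --pt "1 0 -0.004 0 0" --pt "1 0 -0.009 0 0" --pt "1 0 -0.014 0 0" --pt "1 0 -0.019 0 0" --pt "1 0 -0.022 0 0" --pt "1 0 -0.022 0 0" --pt "1 0 -0.022 0 0" --pt "1 0 -0.022 0 0"

```text
t: 5.88
position: [0.4778, 0.0079, 0.1009]
tool_rot: [-1.57, -0.006, 0.144]
contact_force: [0.8, -0.1, -1.4]
finger_gap: -0.002
```

Run:
```python
from h import *
st(); 
for a in (12,15,18,21,24,27,30): print(a,rel(*pose(a,0.014,.101)))
im=[]
for n,o in [('scene',(220,130))]:
    d=snap(n,n+'5.png'); im.append(cv2.resize(cv2.imread(f'pics/{n}5.png')[o[1]:o[1]+80,o[0]:o[0]+80],None,fx=6,fy=6,interpolation=2))
cv2.imwrite('pics/c5.png',np.hstack(im))
```

```text
5.88 [0.4778 0.0079 0.1009] [-89.94  -0.34   8.28] F [ 0.76 -0.07 -1.38] gap -0.002
12 (array([ 0.5, -0.1,  7.7]), array([-0.07,  2.93,  0.33]))
15 (array([ 1.9, -0.1, 16.4]), array([-0.08,  5.93,  0.33]))
18 (array([ 3.7, -0.1, 25.1]), array([-0.09,  8.93,  0.33]))
21 (array([ 6.1, -0. , 33.6]), array([-0.1 , 11.93,  0.33]))
24 (array([ 8.8, -0. , 42. ]), array([-0.11, 14.93,  0.33]))
27 (array([12. ,  0. , 50.2]), array([-0.11, 17.93,  0.32]))
30 (array([15.6,  0. , 58.2]), array([-0.12, 20.93,  0.32]))
```

View pics/c5.png

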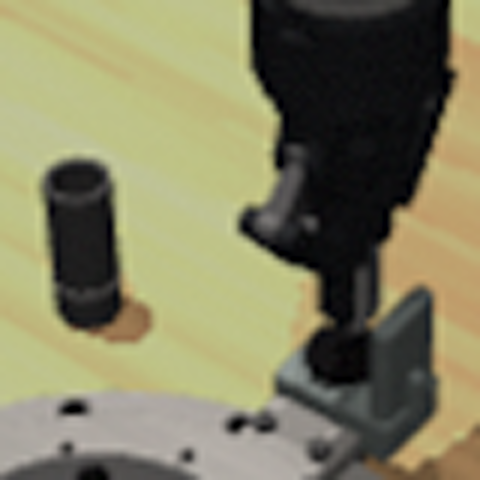

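Call:
carry_out --pt "1 0 0 0.006 2" --pt "1 0.001 0 0.012 4.3" --pt "1 0.002 0 0.018 6.5" --pt "1 0.0035 0 0.024 8.5" --pt "1 0.005 0 0.03 10.6" --pt "1 0.0065 0 0.035 12.4" --pt "1 0.008 0 0.039 13.9" --pt "1 0.009 0 0.042 14.9"

```text
t: 6.6
position: [0.4791, 0.049, 0.1005]
tool_rot: [-1.572, -0.002, -0.118]
contact_force: [-1.5, -4.7, 0.9]
finger_gap: -0.001
```

Run:
```python
from h import *
st(); 
for a in (24,26,28,30): print(a,rel(*pose(a,0.014,.101)))
im=[]
for n,o in [('scene',(240,150))]:
    d=snap(n,n+'6.png'); im.append(cv2.resize(cv2.imread(f'pics/{n}6.png')[o[1]:o[1]+80,o[0]:o[0]+80],None,fx=6,fy=6,interpolation=2))
cv2.imwrite('pics/c6.png',np.hstack(im))
for dg in (21,23,25,27,30):
    th=np.radians(-162.65-dg);u=np.array([np.cos(th),np.sin(th)]);cw=np.array([u[1],-u[0]]);h=AX+.168*u
    print(dg,[np.round((np.array(proj('scene',[*(h+cw*.034+u*s),.118]))-(240,150)+.5)*6) for s in (-.018,.018)])
```

```text
6.6 [0.4791 0.049  0.1005] [-90.08  -0.13  -6.77] F [-1.45 -4.72  0.88] gap -0.001
24 (array([ 1.1, -0.5,  1.8]), array([ 0.08, -0.12,  0.13]))
26 (array([ 1.7, -0.5,  7.7]), array([0.07, 1.88, 0.13]))
28 (array([ 2.5, -0.5, 13.5]), array([0.07, 3.88, 0.13]))
30 (array([ 3.5, -0.5, 19.3]), array([0.07, 5.88, 0.13]))
21 [array([297., 254.]), array([358., 209.])]
23 [array([305., 263.]), array([368., 218.])]
25 [array([312., 271.]), array([378., 228.])]
27 [array([319., 279.]), array([387., 237.])]
30 [array([328., 293.]), array([400., 253.])]
```

View pics/c6.png

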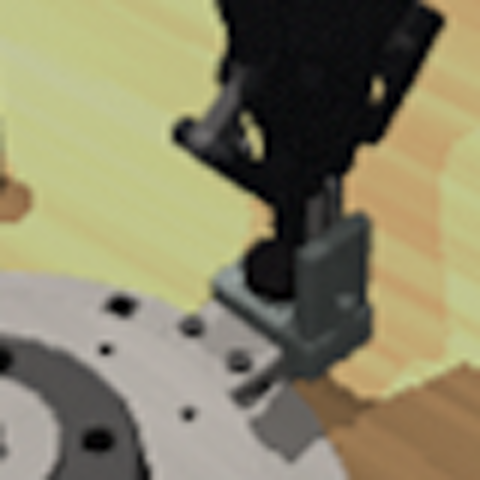

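Call:
carry_out --pt "1 0.0005 0 0.002 0.6" --pt "1 0.0005 0 0.0035 1.1" --pt "1 0.001 0 0.005 1.6" --pt "1 0.001 0 0.0065 2.1" --pt "1 0.0015 0 0.008 2.6" --pt "1 0.0015 0 0.0095 3" --pt "1 0.002 0 0.011 3.5" --pt "1 0.002 0 0.0125 4"

```text
t: 7.32
position: [0.483, 0.0632, 0.1004]
tool_rot: [-1.569, -0.003, -0.188]
contact_force: [-2.3, -1.8, -1.3]
finger_gap: -0.001
```

```bash
cat > c.py <<'E'
from h import *
import sys
st(); k=sys.argv[1]
for a in (28,30,31): print(a,rel(*pose(a,0.014,.101)))
o=(240,150)
snap('scene',f'scene{k}.png'); cv2.imwrite(f'pics/c{k}.png',cv2.resize(cv2.imread(f'pics/scene{k}.png')[o[1]:o[1]+80,o[0]:o[0]+80],None,fx=6,fy=6,interpolation=2))
E
python3 c.py 7
```

```text
7.32 [0.483  0.0632 0.1004] [-89.91  -0.16 -10.75] F [-2.28 -1.83 -1.32] gap -0.001
28 (array([ 0.4, -0.6, -1. ]), array([-0.09, -0.1 ,  0.16]))
30 (array([ 1. , -0.6,  4.8]), array([-0.1 ,  1.9 ,  0.16]))
31 (array([ 1.4, -0.6,  7.8]), array([-0.1 ,  2.9 ,  0.16]))
```

View pics/c7.png

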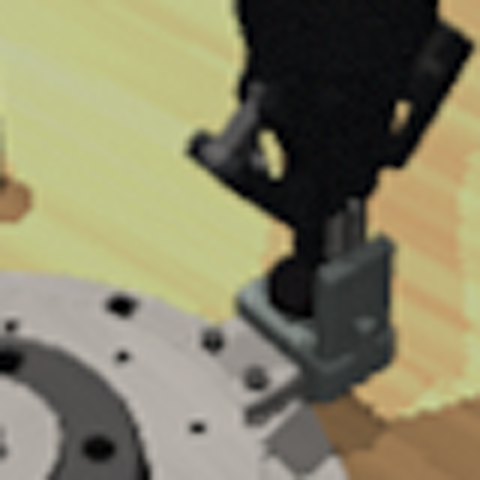

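Call:
carry_out --pt "1 0 0 0.001 0.3" --pt "1 0 0 0.0016 0.5" --pt "1 0.0005 0 0.0022 0.7" --pt "1 0.0005 0 0.0028 0.9" --pt "1 0.0005 0 0.0034 1.1" --pt "1 0.0005 0 0.004 1.3" --pt "1 0.001 0 0.0045 1.5" --pt "1 0.001 0 0.005 1.7"

```text
t: 8.03
position: [0.4856, 0.0687, 0.1006]
tool_rot: [-1.568, -0.004, -0.218]
contact_force: [-0.3, -1.9, 2.4]
finger_gap: -0.001
```

```bash
python3 c.py 8
```

```text
8.03 [0.4856 0.0687 0.1006] [-89.83  -0.23 -12.47] F [-0.29 -1.85  2.39] gap -0.001
28 (array([-0.9, -0.4, -6.9]), array([-0.17, -1.82,  0.23]))
30 (array([-0.5, -0.4, -1. ]), array([-0.17,  0.18,  0.23]))
31 (array([-0.2, -0.4,  1.9]), array([-0.18,  1.18,  0.23]))
```

View pics/c8.png

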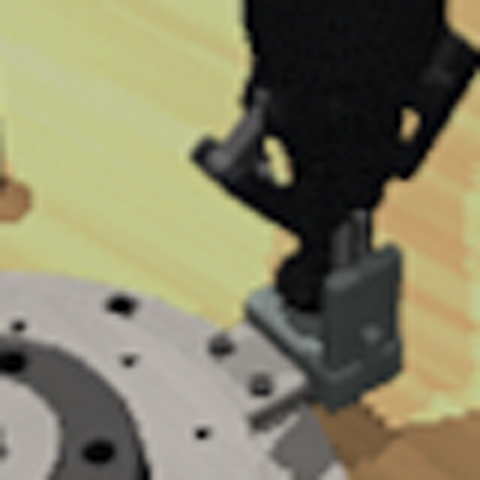

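Call:
carry_out --pt "1 0 0 0.0005 0.1" --pt "1 0 0 0.001 0.2" --pt "1 0 0 0.0015 0.3" --pt "1 0 0 0.002 0.4" --pt "1 0 0 0.002 0.4" --pt "1 0 0 0.002 0.4" --pt "1 0 0 0.002 0.4" --pt "1 0 0 0.002 0.4"

```text
t: 8.75
position: [0.4856, 0.069, 0.1006]
tool_rot: [-1.57, -0.003, -0.226]
contact_force: [-0.6, -6.9, 2.8]
finger_gap: 0.001
```

```bash
python3 c.py 9
```

```text
8.75 [0.4856 0.069  0.1006] [-89.97  -0.2  -12.96] F [-0.58 -6.91  2.81] gap 0.001
28 (array([-0.8, -0.4, -7.2]), array([-0.02, -2.31,  0.2 ]))
30 (array([-0.4, -0.4, -1.4]), array([-0.03, -0.31,  0.2 ]))
31 (array([-0.2, -0.4,  1.6]), array([-0.03,  0.69,  0.2 ]))
```

View pics/c9.png

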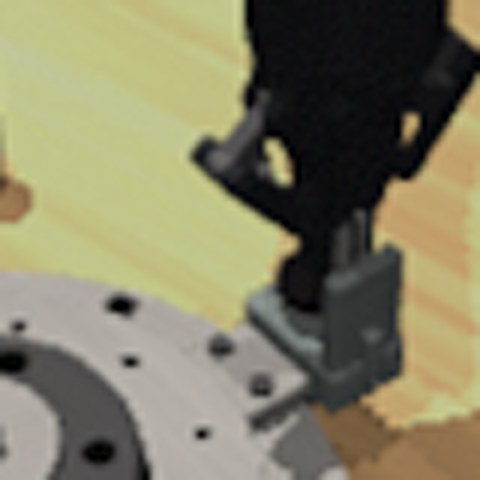

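Call:
carry_out --pt "1 0 0 -0.002 0" --pt "1 0 0 -0.005 0" --pt "1 0 0 -0.006 0" --pt "1 0 -0.015 -0.006 0" --pt "1 0 -0.04 -0.006 0" --pt "1 0 -0.07 -0.006 0" --pt "1 0 -0.1 -0.006 0" --pt "1 0 -0.13 -0.006 0"

```text
t: 9.47
position: [0.4836, 0.064, 0.232]
tool_rot: [-1.569, -0.003, -0.225]
contact_force: [0.4, 0.1, 0.2]
finger_gap: 0.001
```

Call:
carry_out --pt "1 0 0 -0.03 0" --pt "1 0 0 -0.06 0" --pt "1 0 0 -0.09 0" --pt "1 0 0 -0.12 0" --pt "1 0 0 -0.15 0" --pt "1 0 0 -0.18 0" --pt "1 0 0 -0.2 0" --pt "1 0 0 -0.2 0"

```text
t: 10.13
position: [0.4376, -0.1357, 0.2313]
tool_rot: [-1.571, -0.003, -0.232]
contact_force: [-0.7, -0.3, -0.2]
finger_gap: 0.001
```

```bash
python3 c.py 10
python3 - <<'E'
from h import *
im=[]
for n,o in [('top',(230,140)),('scene',(200,130))]:
    snap(n,n+'11.png'); m=cv2.resize(cv2.imread(f'pics/{n}11.png')[o[1]:o[1]+100,o[0]:o[0]+130],None,fx=3,fy=3,interpolation=2)
    m=cv2.resize(cv2.imread(f'pics/{n}11.png')[o[1]:o[1]+100,o[0]:o[0]+130],None,fx=5,fy=5,interpolation=2)
    cv2.imwrite(f'pics/e_{n}.png',m)
    for dg in (30,):
        X,_=pose(dg,0,0)
        for z in (.081,.09): print(n,dg,z,(np.array(proj(n,[*X[:2],z]))-o+.5)*5)
E
```

```text
10.13 [ 0.4376 -0.1357  0.2313] [-90.03  -0.15 -13.32] F [-0.72 -0.31 -0.19] gap 0.001
28 (array([ -1.5, 130.2, 203.1]), array([ 0.04, -2.67,  0.15]))
30 (array([ -1.2, 130.2, 208.9]), array([ 0.04, -0.67,  0.15]))
31 (array([ -0.9, 130.2, 211.9]), array([0.03, 0.33, 0.15]))
top 30 0.081 [257.41223617 418.39068015]
top 30 0.09 [257.04952035 417.22193847]
scene 30 0.081 [456.78250385 341.82796377]
scene 30 0.09 [457.13368261 328.77038577]
```

View pics/e_top.png

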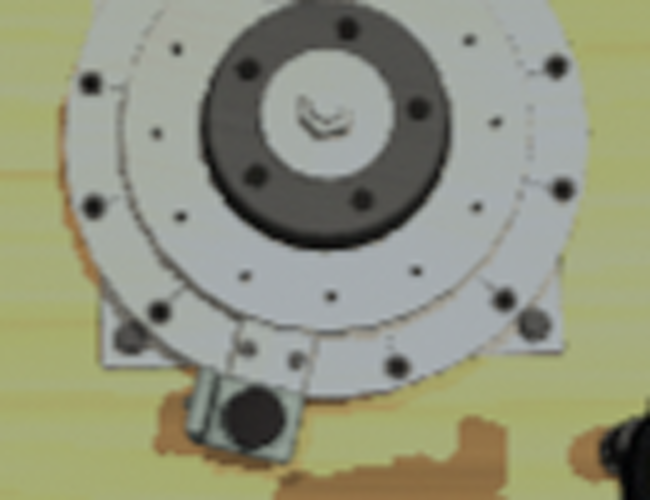

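View pics/e_scene.png

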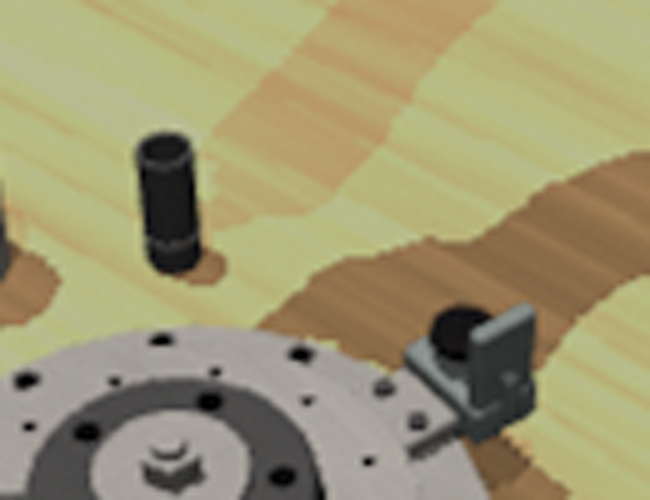

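View pics/scene11.png

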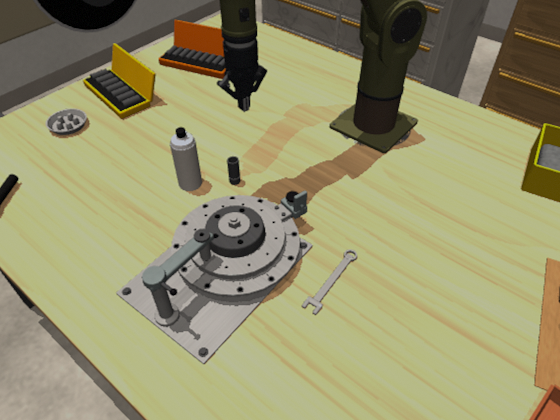

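```bash
python3 -c "
from rig import close_job
print(close_job())"
```

```text
the job is handed in; nothing more can be done
None
```

The table is turned 30° clockwise to the next index hole and locked there. I pressed the plunger with the shut fingertips (about 6 N) and pushed the lug to roughly 10°. Then I raised the fingertips clear of the head and pushed on until the plunger sprang up at the next hole. The job took about 10 s on the robot's clock.

**Lock:** a further 2 mm push raised the force to about 7 N, and the tip moved only 0.3 mm.

**Position:** the final pictures show the press head within about 1 pixel of where it should be at 30°. In the scene view it sits at its full "up" height, and the starting hole is uncovered.

**Surroundings:** the socket, spanner and spray can stand where they were. The hand is clear of everything, with the contact force near zero.

**Disagreements:**
- The first two-view height of the head came out at 86.6 mm instead of 90 mm, with the two rays missing each other by 4 mm.
- The first nut pick was also off, at about 110 mm instead of 122 mm.
- I took the axis and arm angle from a fit to the ring holes. It agreed with the head in the top view to about 1 mm and in the scene view to about 1 pixel (roughly 2 mm).

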